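# Slide an engraving plate onto its narrow sloped rail

### The arm

A 6-joint arm with a two-finger parallel gripper is mounted at the origin on the work surface. World frame = base frame: x ahead of the robot, y to its left, z up, the work surface at z = 0. Lengths are in m, angles in rad, forces in N, time in s.
With the tool pointing down it reaches from about 0.35 to 0.975 m from the base axis. Payload 7.1 kg.
Tool frame: the origin (TCP) lies midway between the tips of the shut fingers; the grasp point (between the pads) lies 19 mm behind it; z points along the fingers, x is the direction in which the jaws open and shut, and the axes are right-handed (so a half turn about z gives the same grasp; the last joint's range is limited). The gripper opens to 88 mm and grips with 3 to 60 N. Pads are 20 mm wide; open, the fingers measure 115 mm over their backs; the gripper's body (75 mm by 178 mm) begins 61 mm behind the grasp point.
Start: joints at [1.187, 0.423, 1.63, -0, 1.089, -0.019], TCP at [0.223, 0.584, 0.223] pointing down, gripper open.
Joint ranges: [-3, 3], [-0.9, 2.11], [0.09, 2.58], [-1.31, 4.45], [0.11, 2.69], [-2.54, 2.54]. Speed limits (rad/s): [2.39, 2.39, 3.01, 3.14, 3.14, 3.14].

### API

Orientations are given as a unit quaternion [w, x, y, z].
In Python, from station import move_pose, movel, movej, command_gripper, wait, inverse_kinematics, read_camera, camera_info, MotionError, job_done, get_time, get_joint_pos, get_qvel, get_effort, get_tcp_pos, get_ee_rot, get_ft_force, get_ft_torque, get_grip_width gives the robot as it stands. Calls block until the motion is done:
- move_pose(position, orientation): joint-space move of the TCP to a pose.
- movel(position, frame=None, v=0.15, until_force=None): straight line of the TCP; frame=None keeps the orientation; v is the mean speed in m/s. With until_force (N) it stops when the force on the tool has changed by that much, and returns True; else False.
- movej(angles): joint-space move.
- command_gripper(opening): opening from 0.0 (shut) to 1.0 (fully open); the grip force is fixed at half the most; returns when the fingers have stopped.
- wait(seconds).
- inverse_kinematics(position, orientation): joint angles nearest the present ones, or None.
- read_camera(name): name is "scene" or "top"; returns the picture (384x512x3 uint8, red, green, blue); there is no depth.
- camera_info(name): a dict with "intrinsics" (3x3 intrinsics, pixels), "T" (4x4, takes a point from camera to world coordinates). Camera axes: x right, y up, looking along -z (the intrinsics and any distortion apply to the point x, -y, -z); pixel columns grow to the right and rows downward; lengths in m; the calibration is good to about 2 mm. A picture is of the moment at which its call begins. camera_info takes no time and is no camera call.
A pose or a line that the arm cannot do raises MotionError and nothing moves.
- job_done(): hands the job in, once; it reports no verdict.
Readings, each from a call of its own:
- get_time(): time.
- get_joint_pos(): joint angles.
- get_qvel(): joint speeds.
- get_effort(): joint torques, N m.
- get_tcp_pos(): TCP position.
- get_ee_rot(): TCP orientation.
- get_ft_force(): force on the tool from outside, world axes, zero at the start.
- get_ft_torque(): the same for the moment, N m.
- get_grip_width(): opening from 0.0 (shut) to 1.0 (fully open).
Only numpy, scipy, OpenCV 4.12 (cv2) and the standard library are available. Lean on these libraries where they do the work, as an engineer would, in place of code of your own. Each camera call takes 0.05 s, during which the arm holds its last target. There are 200 camera calls.

### The job

Without picking it up, slide the brass-faced plate off the shelf of the engraving rest over the edge onto the narrow sloped rail, and bring it down to the red stop. Bed it there with a steady push of about 10 N held for half a second, never as much as 18 N, so that its lower end stays fully home against the stop. Leave it lying flat on the rail, centred across it and square to it, and do not disturb the other things on the bench.

Things in the scene. Friction and masses are not known exactly. Their poses are not given: they have to be found in the camera images.
- plate: Loose brass-faced walnut engraving plate: 96 mm (its x) by 115 mm (its y) by 16 mm thick; brass face (84 x 103 mm, the top 2 mm) up. Origin at the centre of its underside, z out of the brass face. About 0.3 kg. Too wide to grip across. It starts flat on the shelf of the rest, its 115 mm side roughly along the rest's y.
- rest: Fixed engraving rest; origin on the table, z up. For y 0 to 0.18 m it is a flat wooden shelf, x -0.095 to 0.095 m, top 100 mm above the table. At y = 0 (the crest) the shelf ends and a bare aluminium rail only 34 mm wide, centred on x = 0, goes on from the shelf's top edge, sloping down towards -y at 20 degrees for 155 mm; beside the rail there is only air.
- stop: Red stop lip across the rail, 34 mm wide, 10 mm thick along the rail, 12 mm high over the rail's top. It is clamped tight and does not yield, but where it is clamped differs: its centre is 125 to 145 mm down the slope from the crest. Origin on the rail's top at its middle, z square to the rail's top, y up the slope; its upper face is 5 mm up the slope from its origin.
- crest (a point): Middle of the crest, where shelf top and rail top meet (100 mm above the table).
- rail_foot (a point): Middle of the rail's top at its bare lower end, 155 mm down the slope from the crest.
- burr_jar: Bystander: small amber glass jar with a black cap, 44 mm across, 50 mm high, standing beside the rail. Origin at the centre of its underside.
- dish: Bystander: white ceramic dish, 70 mm across, 30 mm high, standing beside the rail. Origin at the centre of its underside.
- oil_bottle: Bystander: green glass bottle with white cap, 60 mm across, 150 mm high. Origin at the centre of its underside.
- hammer: Bystander: hammer lying flat, 240 mm long.
- graver: Bystander: hand tool with a pale wooden handle, 170 mm long, lying flat.
- ring_stick: Bystander: upright tapered steel ring stick on a 60 mm round foot, 170 mm high. Origin at the centre of its underside.
- wax_block: Bystander: green wax block 70 x 45 x 25 mm. Origin at the centre of its underside.

How it is judged:
On the way:
1. the plate, on the rail, is pressed against the red stop with more than 6 N for 0.3 s (contact force between plate and stop above 6 N and y of plate in the frame of stop below 0.067 m and angle between plate's own z axis and vertical above 0.28 rad), for 0.3 s.
At the end, for the whole second after the job is handed in: The plate lies at rest on the sloped rail: its centre within 8 mm of the rail's centre line, its sides within 0.08 rad of the rail's direction, its lower end within about 2.5 mm of the red stop, and its face tilted 20 +- 2.5 degrees (flat on the rail) (x of plate in the frame of rest between -0.008 and 0.008 m and y of plate in the frame of stop between 0.058 and 0.065 m and z of plate in the frame of stop between -0.004 and 0.004 m and angle between plate's own z axis and vertical between 0.305 and 0.393 rad and angle between the x axis of plate and the x axis of rest, either way round below 0.08 rad and linear speed of plate below 0.01 m/s and angular speed of plate below 0.1 rad/s); the robot touches nothing.
It fails at once if the plate is lifted more than 20 mm off the shelf (height (world z) of plate above 0.12 m).
It fails at once if the plate tips over or falls off the rest (angle between plate's own z axis and vertical above 0.6 rad or height (world z) of plate below 0.055 m).
It fails at once if the plate is driven against the red stop with more than 18 N (contact force between plate and stop above 18 N).
It fails at once if a bystander is moved more than 30 mm (distance of any of burr_jar, dish, oil_bottle, hammer, graver, ring_stick, wax_block from where it was at the start of the episode above 0.03 m).
It also fails if it takes over 64 s, if anything falls off the work surface, if the arm or the gripper's body presses on something with over 40 N, if the wrist force passes 120 N, or if a joint passes its speed limit or range.

## Working session

There is one attempt and no reset: what is moved stays moved. The work goes in short steps, each a Python script; the robot and the scene stay as the last script left them, time stands still between calls to the robot, and variables do not carry over. Pictures are saved under pics/ and viewed, about 8 in all and at most 12, crops included, and the job is handed in when it is done.

```bash
mkdir -p pics; ls; python3 - <<'E'
from station import *
import cv2,numpy as np
for n in("scene","top"):
    im=read_camera(n);cv2.imwrite(f"pics/{n}0.png",im[:,:,::-1])
    c=camera_info(n);print(n,np.round(c["intrinsics"],1).tolist(),np.round(c["T"],3).tolist(),[k for k in c])
print(get_time(),get_tcp_pos(),get_ee_rot())
E
```

```text
pics
scene [[428.8, 0.0, 254.1], [0.0, 428.8, 189.1], [0.0, 0.0, 1.0]] [[0.816, -0.293, 0.499, 1.158], [0.578, 0.44, -0.687, -0.96], [-0.018, 0.849, 0.529, 0.8], [0.0, 0.0, 0.0, 1.0]] ['intrinsics', 'T']
top [[439.5, 0.0, 261.3], [0.0, 439.5, 185.9], [0.0, 0.0, 1.0]] [[-0.019, 0.984, -0.177, 0.266], [-1.0, -0.021, -0.012, -0.029], [-0.016, 0.176, 0.984, 1.255], [0.0, 0.0, 0.0, 1.0]] ['intrinsics', 'T']
0.1 [0.22274403 0.58343675 0.22200932] [ 3.56905108e-04  8.23639866e-01  5.67112801e-01 -5.61698291e-04]
```

View pics/scene0.png

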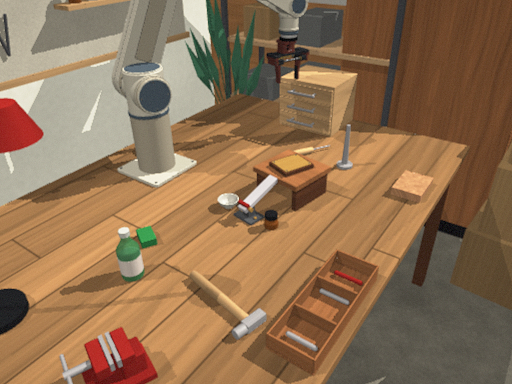

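View pics/top0.png

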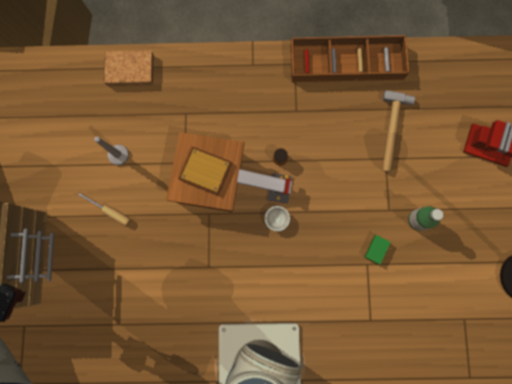

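Scene view: the rest has the plate on its shelf (290,163), the rail runs down-left to the red stop (243,207), the dish is at (228,201) and the jar at (271,220). Top view: brass face at (205,171), rail from (238,177) to (292,186), stop at (289,185), jar (281,156), dish (277,218). Next I measure with masks.

```bash
cat > h.py <<'E'
import cv2,numpy as np
from station import *
def ray(n,px):
    c=camera_info(n);K=np.array(c["intrinsics"]);T=np.array(c["T"])
    px=np.atleast_2d(px).astype(float)
    d=np.c_[(px[:,0]-K[0,2])/K[0,0],-(px[:,1]-K[1,2])/K[1,1],-np.ones(len(px))]@T[:3,:3].T
    return T[:3,3],d
def onz(n,px,z):
    o,d=ray(n,px);return o+d*((z-o[2])/d[:,2])[:,None]
def proj(n,P):
    c=camera_info(n);K=np.array(c["intrinsics"]);T=np.array(c["T"])
    q=(np.atleast_2d(P)-T[:3,3])@T[:3,:3];return np.c_[K[0,0]*q[:,0]/-q[:,2]+K[0,2],-K[1,1]*q[:,1]/-q[:,2]+K[1,2]]
def mask(im,lo,hi,box):
    h=cv2.cvtColor(im,cv2.COLOR_RGB2HSV);m=cv2.inRange(h,np.array(lo),np.array(hi))
    k=np.zeros_like(m);x0,y0,x1,y1=box;k[y0:y1,x0:x1]=m[y0:y1,x0:x1];return k
def big(m):
    c,_=cv2.findContours(m,cv2.RETR_EXTERNAL,cv2.CHAIN_APPROX_NONE)
    return max(c,key=cv2.contourArea)
def rect(c,n,z):   # centre, long-axis dir, sizes at plane z
    P=onz(n,c[:,0,:],z)[:,:2];(cx,cy),s,a=cv2.minAreaRect((P*1000).astype(np.float32))
    b=cv2.boxPoints(((cx,cy),s,a));e=max((b[1]-b[0],b[2]-b[1]),key=np.linalg.norm)
    return np.array([cx,cy])/1000,np.degrees(np.arctan2(*e[::-1]))%180,s
E
python3 - <<'E'
from h import *
im=cv2.imread("pics/top0.png")[:,:,::-1].copy()
h=cv2.cvtColor(im,cv2.COLOR_RGB2HSV)
for p in[(205,171),(180,190),(225,200),(262,181),(290,185),(240,130),(238,177),(285,196)]:print(p,h[p[1],p[0]])
cv2.imwrite("pics/crop0.png",cv2.resize(im[120:240,155:315,::-1],None,fx=5,fy=5,interpolation=cv2.INTER_CUBIC))
s=cv2.imread("pics/scene0.png")
cv2.imwrite("pics/crop1.png",cv2.resize(s[140:240,205:345],None,fx=5.5,fy=5.5,interpolation=cv2.INTER_CUBIC))
E
```

```text
(205, 171) [ 19 183 166]
(180, 190) [ 13 178 158]
(225, 200) [ 13 177 147]
(262, 181) [ 12  23 163]
(290, 185) [  8  56 131]
(240, 130) [ 16 157 149]
(238, 177) [ 12  46 155]
(285, 196) [15 42 61]
```

View pics/crop0.png

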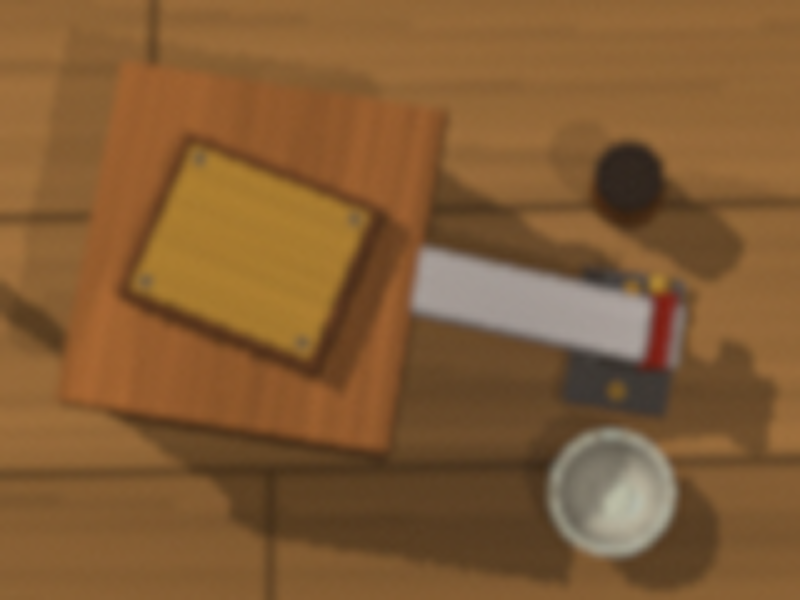

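View pics/crop1.png

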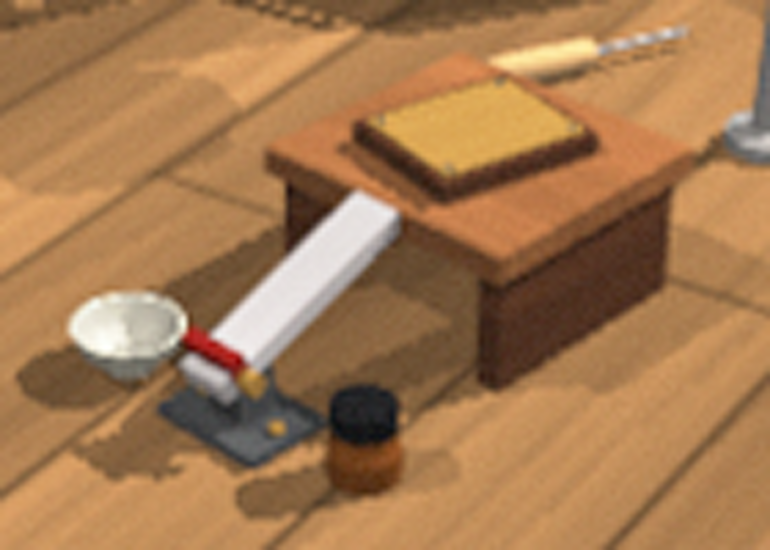

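Crops: shelf corners at about top px (179,132), (244,142), (232,211), (167,200). The plate is yawed about 14° relative to the rest. The rail is clear, the red lip is at (287,186) and the dish and jar stand on either side of the lower rail.

```bash
cat > m.py <<'E'
from h import *
def plate_rail(im):
    pass
im=cv2.imread("pics/top0.png")[:,:,::-1].copy()
br=mask(im,(17,150,100),(30,255,255),(170,140,240,200));c=big(cv2.morphologyEx(br,cv2.MORPH_OPEN,np.ones((3,3))))
print("plate",rect(c,"top",.116))
sh=mask(im,(0,150,90),(14,255,255),(155,120,260,225));sh|=br;sh=cv2.morphologyEx(cv2.morphologyEx(sh,cv2.MORPH_CLOSE,np.ones((9,9))),cv2.MORPH_OPEN,np.ones((9,9)))
S=rect(big(sh),"top",.1);print("shelf",S)
cor=np.array([(120,62),(445,108),(385,455),(62,402)])/5+[155,120]-.4
P=onz("top",cor,.1)[:,:2];print("shelf corners",P.round(3).tolist(),P.mean(0))
for k in range(4):e=P[(k+1)%4]-P[k];print(np.linalg.norm(e).round(4),np.degrees(np.arctan2(e[1],e[0])).round(1))
rl=mask(im,(0,0,125),(180,60,255),(225,160,300,205));c=big(rl)
# rail centreline: for each column mean row, on sloped plane
ys,xs=np.nonzero(cv2.drawContours(np.zeros_like(rl),[c],-1,255,-1))
cols=[x for x in range(242,282)]
mid=np.array([(x,ys[xs==x].mean()) for x in cols])
# crude plane: slope from crest at y0
a=np.radians(20)
th=np.arctan2(*(P[0]-P[1])[::-1]) # +y dir of rest
yd=np.array([np.cos(th),np.sin(th)])
cr=((P[1]+P[2])/2)
for _ in range(3):
    n=np.array([-np.sin(a)*yd[0],-np.sin(a)*yd[1],np.cos(a)])
    def onslope(px,h=0):
        o,d=ray("top",px);p0=np.r_[cr,.1]+n*h
        return o+d*(((p0-o)@n)/(d@n))[:,None]
    R=onslope(mid);v=cv2.fitLine(R[:,:2].astype(np.float32),cv2.DIST_HUBER,0,.01,.01).ravel()
    y2=v[:2]*np.sign(v[1]); p=v[2:]
    # crest: intersection with shelf front edge line
    s=((P[1]+P[2])/2-p)@y2; print("rail dir deg",np.degrees(np.arctan2(y2[1],y2[0])),"edge dir",np.degrees(th),"crest",p+s*y2)
    cr=p+s*y2; yd=y2
rd=mask(im,(0,120,60),(8,255,255),(276,170,300,205))|mask(im,(172,120,60),(180,255,255),(276,170,300,205))
q=big(rd)[:,0,:];print(len(q),q.min(0),q.max(0))
W=onslope(q,.012);u=(W[:,:2]-cr)@yd/np.cos(a);t=(W[:,:2]-cr)@np.array([yd[1],-yd[0]])
print("stop along",np.percentile(u,[0,10,50,90,100]),"mean",u.mean(),"across",t.min(),t.max())
E
python3 m.py
```

```text
plate (array([0.51761627, 0.13450851]), np.float32(66.91038), (105.31024932861328, 85.88568115234375))
shelf (array([0.51957178, 0.13555316]), np.float32(169.91577), (184.69744873046875, 193.18304443359375))
shelf corners [[0.628, 0.209], [0.598, 0.031], [0.409, 0.065], [0.441, 0.237]] [0.51909505 0.13532561]
0.1804 -99.6
0.1924 169.8
0.1751 79.5
0.1897 -8.6
rail dir deg 79.657715 edge dir 80.35633377720931 crest [0.50443104 0.04767105]
rail dir deg 79.658 edge dir 80.35633377720931 crest [0.50443033 0.04767119]
rail dir deg 79.658 edge dir 80.35633377720931 crest [0.50443033 0.04767119]
36 [283 178] [290 193]
stop along [-0.15022887 -0.14833467 -0.14274903 -0.13830532 -0.13577957] mean -0.14322277750987064 across -0.02330921220071227 0.021416228678618116
```

```bash
cat >> h.py <<'E'
CR=np.array([.504,.0475,.1]);YAW=np.radians(-10.2);A=np.radians(20)
from scipy.spatial.transform import Rotation as Ro
RZ=Ro.from_euler('z',YAW)
def W(x,y,z=0): return CR+RZ.apply([x,y,z])          # rest coords, z over shelf top
def S(x,s,h=0): return W(x,-s*np.cos(A)-h*np.sin(A),-s*np.sin(A)+h*np.cos(A))  # s down the slope, h normal
def Q(tilt=0,yaw=0): # tool down, jaws along rest x; tilt>0: body leans downhill
    r=RZ*Ro.from_euler('z',yaw)*Ro.from_euler('x',tilt)*Ro.from_euler('x',np.pi)
    q=r.as_quat();return [q[3],q[0],q[1],q[2]]
def snap(f):
    im=read_camera("top");cv2.imwrite(f"pics/{f}.png",im[:,:,::-1]);return im
def plate(im,z=.116):
    br=mask(im,(17,150,90),(30,255,255),(165,135,300,215));c,a,s=rect(big(cv2.morphologyEx(br,cv2.MORPH_OPEN,np.ones((3,3)))),"top",z)
    r=RZ.inv().apply(np.r_[c-CR[:2],0])[:2];return "rest xy",r.round(4),"yaw deg",round(float(a)-90-np.degrees(YAW),1),np.round(s,1)
E
python3 - <<'E'
from h import *
p=get_tcp_pos();q=get_ee_rot()
movel([p[0],p[1],.33],v=.2)
print(Ro.from_quat([*Q()[1:],Q()[0]]).as_matrix().round(2).tolist())
move_pose(W(0,.20,.2),Q());command_gripper(.68)
movel(W(0,.185,.006),v=.15)
print(get_joint_pos().round(2),get_tcp_pos(),W(0,.185,.006),get_grip_width(),get_ft_force(),get_time())
print(movel(W(0,.145,.006),v=.06,until_force=8));f=get_ft_force();print(f,get_tcp_pos()-W(0,.145,.006))
print(movel(W(0,.107,.006),v=.06,until_force=8),get_ft_force())
movel(W(0,.125,.006));movel(W(0,.15,.15));im=snap("a1");print(plate(im),get_time())
E
```

```text
[[0.98, -0.18, -0.0], [-0.18, -0.98, -0.0], [0.0, 0.0, -1.0]]
[ 0.38  0.52  1.79 -0.    0.83  0.56] [0.53737514 0.22986474 0.10683307] [0.53676068 0.22957619 0.106     ] 0.679499491884662 [-0.37982274  0.29086141 -0.60629351] 4.5667
False
[ 0.34102874  0.35968712 -0.02984649] [ 5.83657401e-05 -3.13473446e-04 -5.99261287e-05]
False [ 0.2943798  -0.15987813  0.41853565]
('rest xy', array([0.0109, 0.037 ]), 'yaw deg', np.float64(0.6), array([104.7,  85.8])) 7.6083
```

```bash
python3 - <<'E'
from h import *
move_pose(W(.09,.05,.12),Q(0,np.pi/2));movel(W(.09,.037,.006),v=.15)
print(get_joint_pos().round(2))
movel(W(.0615,.037,.006),v=.05);print(get_ft_force())
movel(W(.08,.037,.006));movel(W(.15,.037,.15));im=snap("a2");print(plate(im),get_time())
E
```

```text
[ 0.09  0.54  1.75  0.    0.85 -1.3 ]
[ 0.69536359 -0.51693545  0.19411021]
('rest xy', array([ 0.0148, -0.1279]), 'yaw deg', np.float64(98.6), array([5.3, 5.4])) 12.3583
```

```bash
python3 - <<'E'
from h import *
move_pose(W(0,.17,.15),Q(0,0));im=snap("a3");print(plate(im),get_time(),get_joint_pos().round(2))
cv2.imwrite("pics/a3c.png",cv2.resize(im[120:240,155:315,::-1],None,fx=4,fy=4,interpolation=cv2.INTER_CUBIC))
E
```

```text
('rest xy', array([0.0007, 0.0368]), 'yaw deg', np.float64(0.2), array([104.7,  86. ])) 14.0417 [ 0.36  0.32  1.72 -0.    1.1   0.54]
```

View pics/a3c.png

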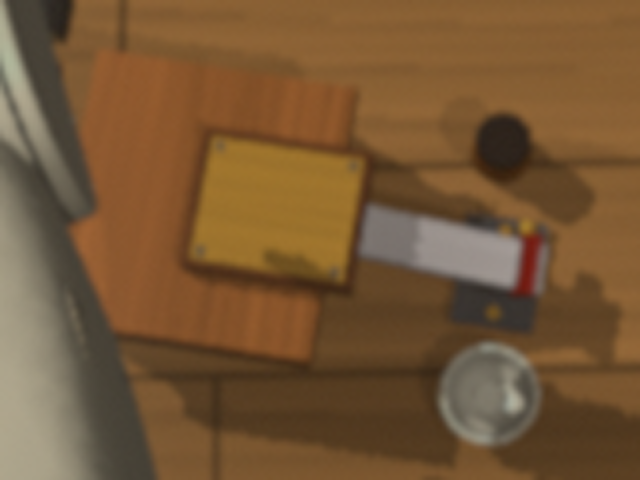

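Plate is now centred and square (x +0.7 mm, yaw 0.2°); the stop and rail are clear. Next I push it up to the crest, then tip it under a pressed fingertip so it cannot slide freely.

```bash
cat >> h.py <<'E'
X0=.0
n_=RZ.apply([0,-np.sin(A),np.cos(A)]);d_=RZ.apply([0,-np.cos(A),-np.sin(A)])
def F(k=3):
    f=np.mean([(get_ft_force(),wait(.01))[0] for _ in range(k)],0);return np.array([f@n_,f@d_,f@RZ.apply([1,0,0])])
E
python3 - <<'E'
from h import *
movel(W(0,.125,.006),v=.15);movel(W(0,.083,.006),v=.06);print("push",get_ft_force().round(2))
movel(W(0,.10,.006));movel(W(0,.10,.12),v=.2);im=snap("a4");print(plate(im))
command_gripper(0);move_pose(S(0,.0,.06),Q(A));b=F();print("bias",b,get_time())
movel(S(0,.005,.036),v=.12)
print(movel(S(0,.012,.0165),v=.03,until_force=9));print("tipped",F()-b,(get_tcp_pos()-S(0,.012,.0165)).round(4))
for i in range(8):
    f=F()-b
    if f[0]>6:break
    p=get_tcp_pos() if i==0 else p-.0005*n_
    movel(p,v=.02)
    print(i,f.round(2),round(float((get_tcp_pos()-CR)@n_),4))
print(F()-b,get_time());im=snap("a5");cv2.imwrite("pics/a5s.png",cv2.resize(read_camera("scene")[120:240,190:350,::-1],None,fx=4,fy=4,interpolation=cv2.INTER_CUBIC))
np.save("b.npy",b)
E
```

```text
push [ 0.49 -0.13 -0.38]
('rest xy', array([0.0005, 0.0132]), 'yaw deg', np.float64(-0.1), array([104.6,  86.1]))
bias [0.30131223 0.05157    0.53265967] 18.85
True
tipped [ 4.47483113  0.01476408 -0.99719508] [ 0.0001 -0.0007 -0.0003]
0 [ 4.49  0.   -1.49] 0.0165
1 [ 3.93  0.6  -0.95] 0.0164
[10.23315755  0.73238465 -3.51318349] 20.5417
```

View pics/a5s.png

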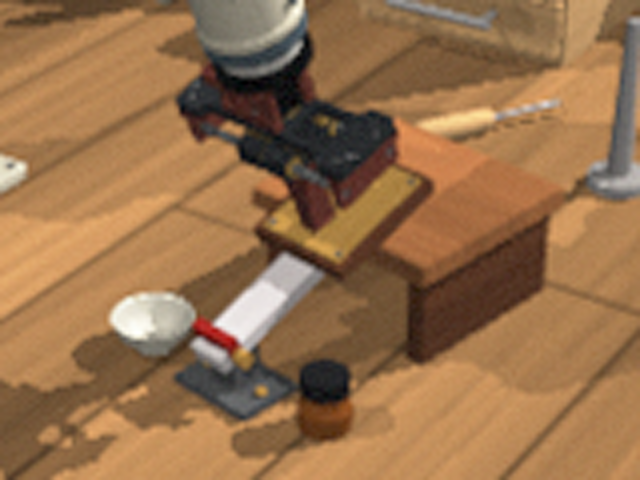

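The plate is tilted onto the rail under the shut fingertips at about 10 N, with its front overhanging and the way to the stop clear. Now I drag it with force feedback.

```bash
cat > drag.py <<'E'
from h import *
def drag(s0,s1,step,h,N=7,ft=6):
    b=np.load("b.npy");s=s0
    while s<s1-1e-6:
        s=min(s+step,s1)
        f=F(1)-b;h+=np.clip((f[0]-N)/15e3,-.0003,.0003)
        movel(S(0,s,h),v=.04);g=F(2)-b
        print(round(s,4),round(h,5),g.round(1),flush=True)
        if abs(g[1])>ft: print("tangential");break
    return s,h
E
python3 - <<'E'
from drag import *
h=float((get_tcp_pos()-CR)@n_);print(h)
r=drag(.012,.05,.004,h-.0003);print(r,get_time());np.save("r.npy",r)
im=snap("a6");cv2.imwrite("pics/a6s.png",cv2.resize(read_camera("scene")[120:240,190:350,::-1],None,fx=4,fy=4,interpolation=cv2.INTER_CUBIC))
E
```

```text
0.016423831617675255
0.016 0.01633 [ 6.2  0.6 -1.9]
0.02 0.01625 [ 6.9 -2.6 -1. ]
0.024 0.01622 [ 6.7 -2.2 -0.9]
0.028 0.01617 [ 6.6 -3.4 -0.7]
0.032 0.01612 [ 7.2 -3.3 -1.6]
0.036 0.01615 [ 6.4 -3.  -1.1]
0.04 0.01611 [ 7.1 -2.3 -1.6]
0.044 0.01605 [ 6.9 -2.  -0.9]
0.048 0.01603 [ 7.2 -2.9 -0.9]
0.05 0.016 [ 7.5 -4.  -0.8]
(0.05, np.float64(0.015996106906649325)) 23.3917
```

View pics/a6s.png

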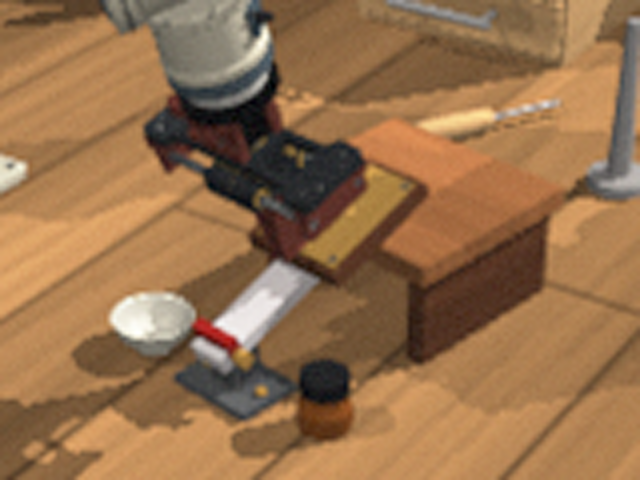

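The fingertip slipped over the brass while the plate moved only a few mm. The tangential reaction of about 3–4 N at 7 N normal implies the rail friction is above tan 20°, so the plate should not run away by itself. I release gently, measure, then push from the rear.

```bash
python3 - <<'E'
from h import *
movel(S(0,.045,.022),v=.03);movel(S(0,.035,.045),v=.05)
command_gripper(.68)
move_pose(W(0,.10,.13),Q(A));im=snap("a7");print(plate(im),get_time())
E
```

```text
('rest xy', array([ 0.0148, -0.1279]), 'yaw deg', np.float64(98.6), array([5.3, 5.4])) 26.3583
```

```bash
python3 - <<'E'
from h import *
move_pose(W(0,.17,.15),Q(0));im=snap("a8");print(plate(im),get_time())
E
```

```text
('rest xy', array([0.0004, 0.0062]), 'yaw deg', np.float64(0.1), array([105.5,  86.1])) 27.0
```

```bash
python3 - <<'E'
from h import *
move_pose(W(0,.10,.06),Q(A));movel(W(0,.095,.010),v=.1);b=F();np.save("b.npy",b)
movel(W(0,.080,.010),v=.06)
for y in np.arange(.077,.0629,-.002):
    movel(W(0,y,.010),v=.03);print(round(y,3),(F(1)-b).round(2))
im=snap("a9");print(plate(im),get_time());cv2.imwrite("pics/a9s.png",cv2.resize(read_camera("scene")[120:240,190:350,::-1],None,fx=4,fy=4,interpolation=cv2.INTER_CUBIC))
E
```

```text
0.077 [ 0.64 -0.61 -0.79]
0.075 [ 0.44 -0.9  -0.47]
0.073 [ 0.34 -1.78  0.18]
0.071 [ 0.59 -1.7  -0.41]
0.069 [ 0.34 -1.88 -0.05]
0.067 [-0.29 -1.29 -0.73]
0.065 [ 0.22 -1.73  0.27]
0.063 [-0.33 -2.1  -0.11]Traceback (most recent call last):
  File "<stdin>", line 6, in <module>
  File "h.py", line 34, in plate
    br=mask(im,(17,150,90),(30,255,255),(165,135,300,215));c,a,s=rect(big(cv2.morphologyEx(br,cv2.MORPH_OPEN,np.ones((3,3)))),"top",z)
                                                                      ~~~^^^^^^^^^^^^^^^^^^^^^^^^^^^^^^^^^^^^^^^^^^^^^^^^^^^^
  File "h.py", line 18, in big
    return max(c,key=cv2.contourArea)
ValueError: max() iterable argument is empty
```

```bash
python3 - <<'E'
from h import *
cv2.imwrite("pics/a10s.png",cv2.resize(read_camera("scene")[120:240,190:350,::-1],None,fx=4,fy=4,interpolation=cv2.INTER_CUBIC));print(get_time(),F()-np.load("b.npy"))
E
```

```text
30.9 [ 0.22618872 -1.53133613 -0.12306436]
```

View pics/a10s.png

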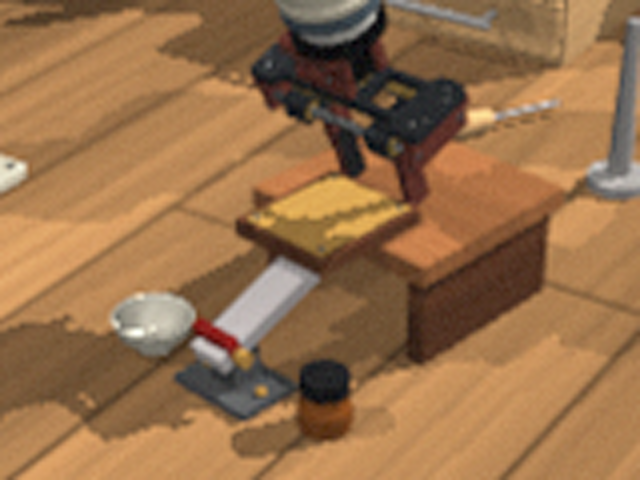

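Still flat: finger friction is holding the rear down. I push a few mm more, then back off so that it tips without any push.

```bash
python3 - <<'E'
from h import *
b=np.load("b.npy")
movel(W(0,.0575,.010),v=.03);print((F(1)-b).round(2))
movel(W(0,.068,.010),v=.03);wait(.3);movel(W(0,.10,.05),v=.15)
cv2.imwrite("pics/a11s.png",cv2.resize(read_camera("scene")[120:240,190:350,::-1],None,fx=4,fy=4,interpolation=cv2.INTER_CUBIC));print(get_time())
E
```

```text
[ 0.48 -2.31 -0.4 ]
32.6083
```

View pics/a11s.png

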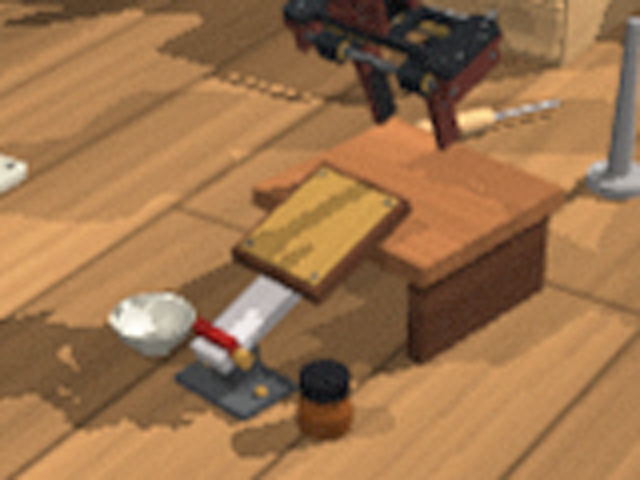

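Tipped onto the rail at about C = +10 mm and staying put without touch, so friction holds it. Now I push it down the slope with the tool tilted square to the rail.

```bash
python3 - <<'E'
from h import *
movel(S(0,-.075,.03),v=.1);movel(S(0,-.075,.003),v=.1);b=F();np.save("b.npy",b);print(b.round(2))
for s in (-.058,-.045,-.03,-.015,-.004):
    hit=movel(S(0,s,.003),v=.04,until_force=6);print(s,hit,(F(1)-b).round(2),get_time())
    if hit:break
hit=movel(S(0,.025,.003),v=.012,until_force=6.5)
s=float((get_tcp_pos()-CR)@d_);f=F()-b;print("contact",hit,round(s,4),f.round(2),get_time())
c=s
for i in range(15):
    f=F(4)-b
    if -f[1]>10:break
    c+=.0002 if -f[1]<8.5 else .0001
    movel(S(0,c,.003),v=.01)
print(i,c,f.round(2))
for i in range(6): print((F(10)-b).round(2))
print(get_time(),(get_tcp_pos()-CR)@d_)
E
```

```text
[-0.22  0.15 -0.08]
-0.058 False [ 0.59 -0.08  0.21] 34.1833
-0.045 False [ 0.9  -0.46 -0.4 ] 34.6667
-0.03 False [ 0.93  0.04 -0.23] 35.2
-0.015 False [ 0.32 -0.55 -0.01] 35.7333
-0.004 False [ 0.94 -0.27 -0.38] 36.1667
contact True 0.0096 [ 2.58 -3.36  0.53] 37.475
7 0.010793784118217528 [  0.77 -10.04   0.43]
[  0.72 -10.41   0.63]
[  0.71 -10.41   0.36]
[  0.7  -10.36   0.37]
[  0.43 -10.45   0.47]
[  0.44 -10.13   0.6 ]
[  0.62 -10.25   0.56]
39.9917 0.009730949780927521
```

Bedded at about 10.3 N for 0.6 s, at the predicted stop position. Withdraw up the slope and check.

```bash
python3 - <<'E'
from h import *
movel(S(0,.004,.003),v=.02);movel(S(0,-.02,.006),v=.06);movel(S(0,-.05,.09),v=.15);move_pose(W(0,.17,.15),Q(0))
im=snap("a12");s=read_camera("scene");print(get_time())
t=im[120:240,155:315,::-1];u=s[120:240,190:350,::-1]
cv2.imwrite("pics/a12c.png",cv2.resize(np.vstack([t,u]),None,fx=2.5*1,fy=2.5,interpolation=cv2.INTER_CUBIC))
br=mask(im,(17,130,80),(30,255,255),(225,150,300,215));q=big(cv2.morphologyEx(br,cv2.MORPH_OPEN,np.ones((3,3))))[:,0,:]
o,d=ray("top",q);p0=CR+n_*.016;P=o+d*(((p0-o)@n_)/(d@n_))[:,None]-CR
uv=np.c_[P@RZ.apply([1,0,0]),P@d_].astype(np.float32)*1000
r=cv2.minAreaRect(uv);print("plate x,s mm, size, ang",r)
rd=mask(im,(0,120,60),(8,255,255),(276,165,300,205))|mask(im,(172,120,60),(180,255,255),(276,165,300,205))
if rd.any():
    q=big(rd)[:,0,:];o,d=ray("top",q);p0=CR+n_*.012;P=o+d*(((p0-o)@n_)/(d@n_))[:,None]-CR
    print("red x",P@RZ.apply([1,0,0]).min() if 0 else (P@RZ.apply([1,0,0])).round(3).min(),(P@RZ.apply([1,0,0])).max().round(3),"s",(P@d_).min().round(4),(P@d_).max().round(4))
E
```

```text
42.6167
plate x,s mm, size, ang ((-0.8055686950683594, 78.19145202636719), (85.50640869140625, 105.49434661865234), 0.5370616912841797)
red x -0.022 0.021 s 0.136 0.1456
```

View pics/a12c.png

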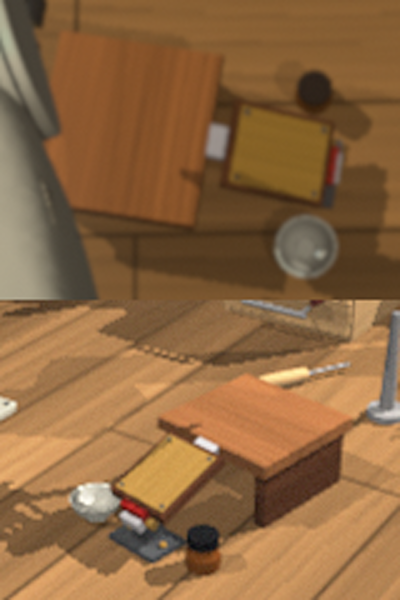

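The plate lies flat on the rail, x −0.8 mm and yaw 0.5°, with its lower edge at 135.7 mm against the stop face at about 136 mm. Jar and dish are undisturbed, so I hand it in.

```bash
python3 - <<'E'
from h import *
job_done();print(get_time())
E
```

```text
the job is handed in; nothing more can be done
the job is handed in; nothing more can be done
```

The plate is on the rail against the red stop, bedded and released, and the job was handed in at about 43 s of the 64 s allowed. `job_done` gives no verdict.

**How it went:**
- **On the shelf:** I squared and centred the plate with two-finger pushes, then pushed it over the crest until it tipped onto the rail on its own.
- **On the rail:** I pushed it down with the tool tilted 20°. I bedded it with a measured 10.1–10.5 N at the wrist for about 0.6 s, then backed the fingers off up the slope.

**Last camera checks, arm clear of the plate:**
- **Across the rail:** the plate's centre is 0.8 mm off the centre line (limit 8 mm) and its sides are 0.5° off the rail's direction (limit about 4.6°).
- **At the stop:** its lower end measures 135.7 mm down the slope, against a stop face at about 136 mm, so it is home to within the roughly 2 mm camera calibration.
- **Tilt:** it looks flat on the rail, but I did not measure the tilt separately.
- **Bystanders:** the jar and dish look unmoved in the last pictures. The others were not measured again, but the arm did not work near them.

**What failed or stayed uncertain:**
- **Drag from above:** my first plan was to drag the plate down with a fingertip pressing on it. The fingertip slipped on the brass and moved the plate only about 7 mm, so I switched to pushing from the rear.
- **Hidden plate:** three top-camera readings were useless because the arm hid the plate. I repeated two of them with the arm moved aside and used the scene camera for the third.
- **Force on the stop:** I only had the wrist reading. Allowing for gravity and rail friction, the plate's push on the stop should have been about 9–11 N.

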